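# Take the sample vial out of the isolator through its round port

### The arm

A 6-joint arm with a two-finger parallel gripper is mounted at the origin on the work surface; the furniture and walls round the work are solid. World frame = base frame: x ahead of the robot, y to its left, z up, the work surface at z = 0. Lengths are in mm, angles in rad, forces in N, time in s.
With the tool pointing down it reaches from about 250 to 725 mm from the base axis. Payload 4 kg.
Tool frame: the origin (TCP) lies midway between the tips of the shut fingers; the grasp point (between the pads) lies bot.pinch_z behind it (bot.pinch_z is the distance from the TCP to the grasp point, in mm); z points along the fingers, y is the direction in which the jaws open and shut (so a half turn about z gives the same grasp; the last joint's range is limited). The gripper opens to 85 mm and grips with 20 to 120 N. Pads are 22 mm wide; open, the fingers measure 114 mm over their backs; the gripper's body (76 mm by 85 mm) begins 54 mm behind the grasp point. The pads swing forward as they close: fully open they stand 13 mm farther back than shut.
Start: joints at [1.127, 0.241, 0.005, 1.335, 0, 1.571], TCP at [214.685, 451.564, 210.906] pointing down, gripper open.
Joint ranges: [-2.72, 2.72], [-1.05, 1.87], [-1.09, 1.28], [-1.99, 2.15], [-1.42, 1.44], [-3.14, 3.14]. Speed limits (rad/s): [2.79, 2.79, 3.14, 3.14, 3.14, 3.14].

### API

Orientations are given as a 3x3 rotation matrix whose columns are the frame's x, y, z axes.
In Python, from cell import bot, get_image, get_calibration, hand_in gives the robot as it stands.
- The arm moves only by the shell command python3 -m crank 'ROWS' [OPENING] [FORCE]. ROWS is JSON, one flat list of numbers, 4 for each row, row after row: the shift along the tool's x, y, z in mm, then the turn about the tool's z in degrees. In form: [dx, dy, dz, turn, dx, dy, dz, turn, ...]. A call has 1 to 5 rows; each row shifts and turns the commanded pose from where the row before left it, along the tool's axes as they then stand; what a row does not reach is not made up. A row lasts 1/12 s, in which the tool goes at most 41.7 mm and 7.16 degrees, less where a joint would pass 70% of its speed; a pose out of reach is approached as far as the arm can. A call is refused whole if a number of a shift passes 41.7 or a number of a turn 7.16, either way. A call with a gripper value outside its range is refused whole. OPENING is the closure, from 0 (fully open) to 1 (shut), set as the call begins (- or left out, the last holds). The fingers move at their own pace and stop on an object; FORCE is the grip in N (left out, the last holds). Time passes only in rows, so rows that do not move let the fingers close. It gives the time, the measured TCP pose, the force and the opening at its end, in the units of the state.
- bot.sense(): the state, without advancing time (a new reading comes with each control period).
- get_image(name): name is "scene" or "top"; returns the picture (384x512x3 uint8, red, green, blue); there is no depth.
- get_calibration(name): a dict with "mtx" (3x3 intrinsics, pixels), "view" (4x4, takes a point from world to camera coordinates). Camera axes: x right, y down, z forward; pixel columns grow to the right and rows downward; lengths in mm; the calibration is good to about 2 mm. A picture is of the moment at which its call begins. get_calibration takes no time and is no camera call.
- hand_in(): hands the job in, once; it reports no verdict.
The state is a dict: "clock": time; "qpos": joint angles; "qd": joint speeds; "effort": joint torques, N m; "eef_pos": TCP position; "ee_rot": TCP orientation; "ft_force": force on the tool from outside, world axes, zero at the start; "ft_torque": the same for the moment, N m; "width": finger opening in mm.
Only numpy, scipy, OpenCV 4.12 (cv2) and the standard library are available. Lean on these libraries where they do the work, as an engineer would, in place of code of your own. Each camera call takes 0.05 s, during which the arm holds its last target.

### The job

Reach through the round port in the sloping front of the small isolator, lift the amber vial off its pedestal, bring it out through the port and set it down gently, standing upright, in the shallow steel tray. Keep the vial roughly upright all the way, do not bump hard against the isolator, and leave the timer and the blue-capped bottles where they are.

Things in the scene. Friction and masses are not known exactly. Their poses are not given: they have to be found in the camera images.
- chamber: Isolator: fixed closed enclosure, 255 (x, depth) x 280 (y) x 231 mm high. Origin: centre of its underside on the worktop; z up, +x from its low front to its high back. Front wall 80 mm high at x = -127; from its top a flat clear panel 8 mm thick rises to the back at 35 degrees to the horizontal, up to z = 223 at x = 77, then a flat roof. Only opening: the round port in the panel.
- port (a point): Centre of the round port, on the outer face of the sloping panel: clear hole 190 mm in diameter, blue ring round it 8 mm proud of the panel. Axes as the chamber's (not tilted). In the chamber's frame the port's axis, pointing in, is (0.574, 0, -0.819): a tool along it is tilted 35 degrees from vertical, fingers forward and down.
- pedestal: Fixed aluminium pedestal on the isolator's 6 mm floor: 45 mm tall, flat round top 60 mm in diameter, 51 mm above the worktop. Origin: centre of its underside. It stands within 20 mm of x = 14 mm, y = 0 in the chamber's frame, which puts the vial near the port's axis.
- vial_mid (a point): Centre of the loose vial, half-way up; z along the vial. Amber round vial 90 mm tall, 38 mm in diameter over its lower 66 mm, white cap 33 mm in diameter on top; about 0.12 kg, centre of mass about here. It stands free on the pedestal within 6 mm of its centre, this point 96 mm above the worktop and about 68 mm, along the port's axis, below the panel's underside.
- tray: Loose steel tray, open at the top, 130 (x) x 120 (y) x 22 mm high, walls and floor 3 mm thick. Origin at the centre of its underside; 0.4 kg. It stands on the worktop to the robot's right.
- timer: Bystander: loose cream wedge-shaped bench timer, 62 x 78 x 34 mm, origin at the centre of its underside. It and the tray may have changed places.
- media_bottle: Bystander: loose clear lab bottle with a blue cap, 62 mm in diameter, 111 mm tall, origin at the centre of its underside, at the far right. (A like bottle at the far left is fixed.)

How it is judged (in metres and radians):
On the way:
1. the vial has been lifted off the pedestal and is out of the isolator (distance between vial_mid and pedestal above 0.2 m), for 0.1 s.
At the end, for the whole second after the job is handed in: The vial stands at rest on the floor of the tray (its centre 43 to 53 mm above the tray's underside and inside the walls), upright within 0.1 rad; the tray lies flat on the worktop (z of vial_mid in the frame of tray between 0.043 and 0.053 m and x of vial_mid in the frame of tray between -0.05 and 0.05 m and y of vial_mid in the frame of tray between -0.045 and 0.045 m and angle between vial_mid's own z axis and vertical below 0.1 rad and linear speed of vial below 0.02 m/s and angle between tray's own z axis and vertical below 0.05 rad and height (world z) of tray below 0.006 m); the robot touches nothing.
It fails at once if the vial tips more than 0.8 rad from upright (angle between vial_mid's own z axis and vertical above 0.8 rad).
It fails at once if the vial is dropped or thrown (faster than 0.6 m/s out of the fingers) (linear speed of vial above 0.6 m/s and contact force between the fingers and vial below 0.1 N).
It fails at once if the robot bumps the isolator with more than 40 N (contact force between any of the arm, the fingers and chamber above 40 N).
It fails at once if the timer or the bottle is moved more than 30 mm (distance of any of timer, media_bottle from where it was at the start of the episode above 0.03 m).
It also fails if it takes over 53 s, if anything falls off the work surface, if the arm or the gripper's body presses on something with over 40 N, if the wrist force passes 120 N, or if a joint passes its speed limit or range.

## Working session

There is one attempt and no reset: what is moved stays moved. The work goes in short steps, Python scripts to look and compute and a shell command to move; the robot and the scene stay as the last step left them, time stands still between calls to the robot, and variables do not carry over. Pictures are saved under pics/ and viewed, and the job is handed in when it is done.

```bash
ls; mkdir -p pics; python3 - <<'E'
from cell import bot,get_image,get_calibration
import cv2
for n in("scene","top"):
    im=get_image(n);cv2.imwrite(f"pics/{n}0.png",im[:,:,::-1]);c=get_calibration(n);print(c["mtx"],c["view"])
print(bot.sense(),bot.pinch_z,[a for a in dir(bot) if a[0]!='_'])
E
```

```text
pics
[[418.86284785   0.         258.28401243]
 [  0.         418.86284785 186.32175271]
 [  0.           0.           1.        ]] [[ 5.83880490e-01 -8.11834128e-01 -2.98685785e-03 -3.01156473e+02]
 [-6.19031521e-01 -4.42828271e-01 -6.48616295e-01  4.07320826e+02]
 [ 5.25246179e-01  3.80563360e-01 -7.61109703e-01  9.55232295e+02]
 [ 0.00000000e+00  0.00000000e+00  0.00000000e+00  1.00000000e+00]]
[[459.67693102   0.         254.18386544]
 [  0.         459.67693102 196.28963622]
 [  0.           0.           1.        ]] [[ 4.02346275e-02 -9.99189535e-01 -1.20295836e-03 -3.31216134e+01]
 [-9.77618945e-01 -3.91171677e-02 -2.06714891e-01  5.53854396e+02]
 [ 2.06500299e-01  9.49313152e-03 -9.78400484e-01  1.49887140e+03]
 [ 0.00000000e+00  0.00000000e+00  0.00000000e+00  1.00000000e+00]]
{'clock': 0.1, 'qpos': array([ 1.12703039e+00,  2.41338287e-01,  3.86444870e-03,  1.33518976e+00,
       -2.15781580e-05,  1.57079588e+00]), 'qd': array([ 2.26520678e-05, -1.81550631e-03,  3.84684311e-03, -1.04365263e-03,
        1.06377527e-03, -1.92236413e-04]), 'effort': array([ 6.06707417e-04, -3.73137832e+01,  2.53010094e+01,  1.08720741e-02,
        9.25911559e-05, -5.81996062e-06]), 'eef_pos': array([214.42183075, 451.02841981, 210.10378102]), 'ee_rot': array([[-9.03141399e-01,  4.29342523e-01, -7.82211518e-04],
       [ 4.29343235e-01,  9.03139807e-01, -1.69567096e-03],
       [-2.15772912e-05, -1.86726787e-03, -9.99998256e-01]]), 'ft_force': array([ 0.25486824, -0.3267671 ,  0.24992494]), 'ft_torque': array([ 0.01428281,  0.04537   , -0.07046298]), 'width': 85.5949622036008} 18.700000000000003 ['Unreachable', 'pinch_z', 'sense']
```

View pics/scene0.png

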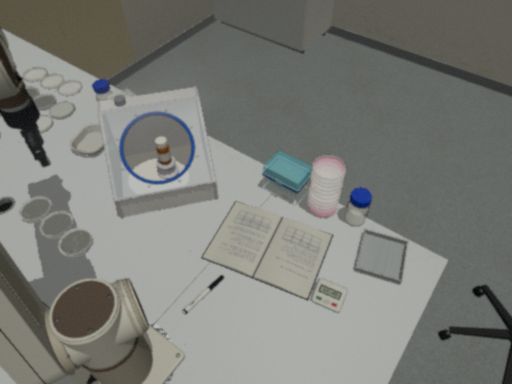

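View pics/top0.png

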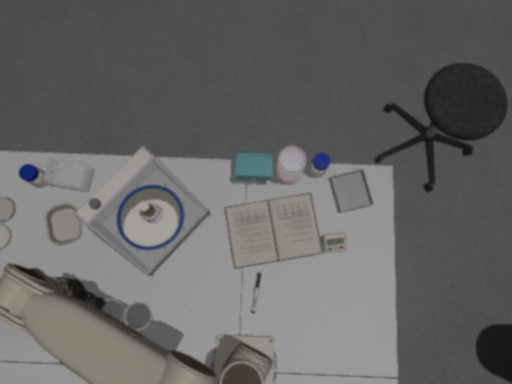

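The chamber is left of centre with its high back towards world +x/+y. The vial shows through the port at about (163,152) in scene and (150,210) in top. The tray is at about (381,257) in scene and (351,190) in top, with the timer nearer the robot. I'll zoom in to measure.

```bash
python3 - <<'E'
import cv2
s=cv2.imread("pics/scene0.png");t=cv2.imread("pics/top0.png")
cv2.imwrite("pics/z1.png",cv2.resize(s[80:225,90:230],None,fx=4,fy=4,interpolation=cv2.INTER_CUBIC))
cv2.imwrite("pics/z2.png",cv2.resize(t[140:280,70:220],None,fx=4,fy=4,interpolation=cv2.INTER_CUBIC))
cv2.imwrite("pics/z3.png",cv2.resize(t[140:260,300:400],None,fx=4,fy=4,interpolation=cv2.INTER_CUBIC))
cv2.imwrite("pics/z4.png",cv2.resize(s[180:320,300:450],None,fx=4,fy=4,interpolation=cv2.INTER_CUBIC))
E
```

```text
(no output)
```

View pics/z1.png

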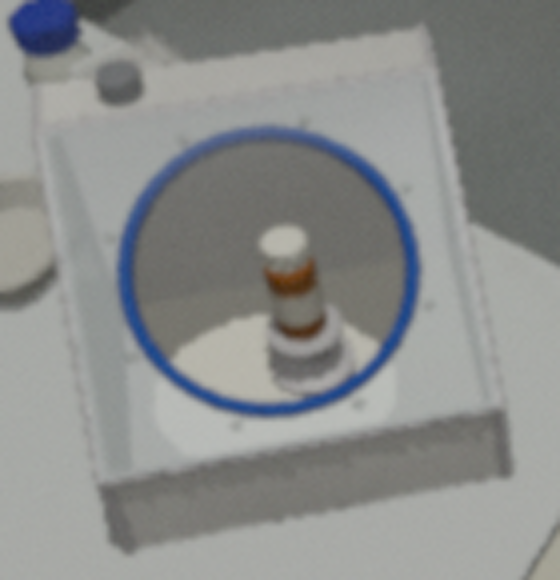

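View pics/z2.png

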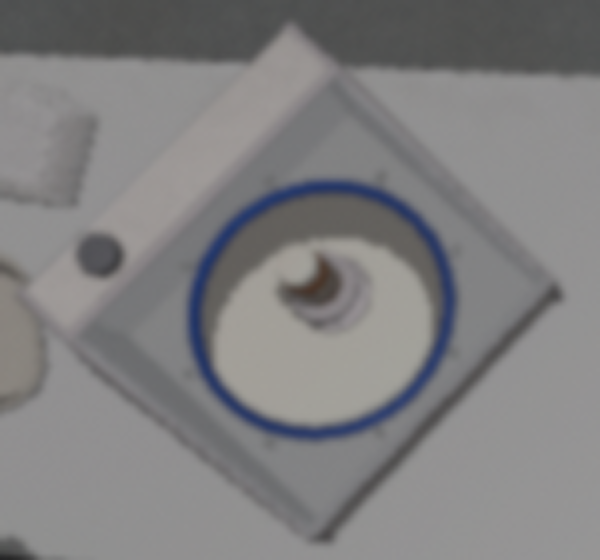

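View pics/z3.png

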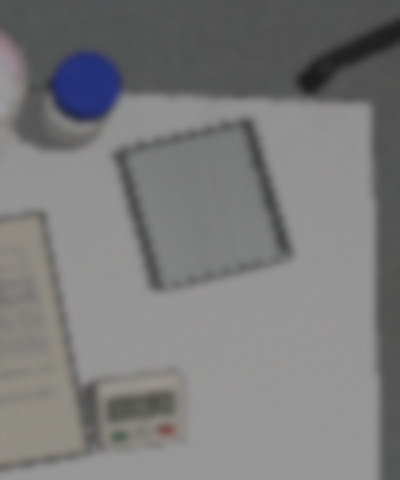

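View pics/z4.png

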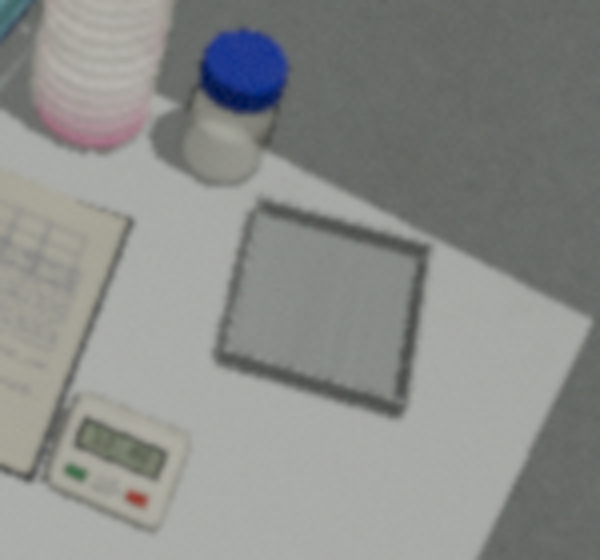

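```bash
cat > h.py <<'E'
import numpy as np
from scipy.optimize import least_squares
from cell import bot,get_image,get_calibration
C={n:get_calibration(n) for n in("scene","top")}
def proj(n,P):
    P=np.atleast_2d(P);c=C[n];q=P@c["view"][:3,:3].T+c["view"][:3,3]
    q=q@c["mtx"].T;return q[:,:2]/q[:,2:]
def ray(n,px):
    c=C[n];R=c["view"][:3,:3];o=-R.T@c["view"][:3,3];d=R.T@np.linalg.solve(c["mtx"],[px[0],px[1],1]);return o,d
def atz(n,px,z):
    o,d=ray(n,px);return o+d*(z-o[2])/d[2]
def unz(u,v,ox,oy,f=4): return np.array([(u+.5)/f-.5+ox,(v+.5)/f-.5+oy])
def Rz(a):return np.array([[np.cos(a),-np.sin(a),0],[np.sin(a),np.cos(a),0],[0,0,1]])
E
cat > m.py <<'E'
from h import *
Z1=lambda u,v:unz(u,v,90,80);Z2=lambda u,v:unz(u,v,70,140);Z3=lambda u,v:unz(u,v,300,140);Z4=lambda u,v:unz(u,v,300,180)
obs=[("top",Z2(292,25),(127.5,-140,231)),("top",Z2(26,290),(127.5,140,231)),("top",Z2(558,292),(-127.5,-140,80)),("top",Z2(320,538),(-127.5,140,80)),
("scene",Z1(425,28),(127.5,-140,231)),("scene",Z1(38,88),(127.5,140,231)),("scene",Z1(505,412),(-127.5,-140,80)),("scene",Z1(105,488),(-127.5,140,80)),("scene",Z1(512,472),(-127.5,-140,0)),("scene",Z1(122,550),(-127.5,140,0))]
def f(p):
    return np.concatenate([proj(n,Rz(p[2])@np.array(P)+[p[0],p[1],0])[0]-px for n,px,P in obs])
r=least_squares(f,[400,230,.8],x_scale=[100,100,1],loss='soft_l1');print("chamber",r.x,f(r.x).reshape(-1,2).round(1).tolist());p=r.x
def w2c(P): return Rz(p[2]).T@(np.array(P)-[p[0],p[1],0])
# ring via blue ellipse centre
import cv2
for n in C:
    im=cv2.imread(f"pics/{n}0.png").astype(int);m=((im[:,:,0]-im[:,:,2]>50)).astype(np.uint8)
    k,l,st,ce=cv2.connectedComponentsWithStats(m);i=1+np.argmax(st[1:,2]*st[1:,3]);ys,xs=np.where(l==i)
    e=cv2.fitEllipse(cv2.convexHull(np.c_[xs,ys].astype(np.int32)))
    th=np.linspace(0,6.28,100);a=np.radians(35)
    res=[]
    for nx,z0 in((-29.6,158.2),):
        ring=np.c_[nx-8*.574+ 100*np.cos(th)*np.cos(a),100*np.sin(th),z0+8*.819+100*np.cos(th)*np.sin(a)]
        pr=proj(n,ring@Rz(p[2]).T+[p[0],p[1],0]);e2=cv2.fitEllipse(pr.astype(np.float32));print(n,"ring obs",e,"pred",e2)
# vial: cap top centre z=141, shoulders
ct=[Z2(299,276),Z1(284,241)]
for n,px in zip(("top","scene"),ct): P=atz(n,px,141);print("cap",P.round(1),w2c(P).round(1))
P=atz("scene",Z1(304,349),96-45+0);print("vial base?",P,w2c(P))
for nm,n,cs in(("tray","top",[Z3(116,153),Z3(249,120),Z3(292,257),Z3(155,290)]),("tray","scene",[Z4(260,203),Z4(428,245),Z4(402,413),Z4(217,357)])):
    Q=np.array([atz(n,c,22) for c in cs]);print(nm,Q.round(0).tolist(),Q.mean(0).round(1),np.linalg.norm(np.roll(Q,-1,0)-Q,axis=1).round(0))
E
python3 m.py
```

```text
chamber [470.50507097 325.88112046   0.87128578] [[0.9, 1.0], [0.6, 1.1], [-0.6, -2.0], [-1.0, -0.3], [-0.2, -0.1], [0.2, -0.4], [-0.7, -0.6], [-0.1, -0.8], [-0.3, 1.7], [2.9, 0.7]]
scene ring obs ((156.7184295654297, 147.4935760498047), (71.01863098144531, 74.58148193359375), 88.59398651123047) pred ((157.3130340576172, 147.60789489746094), (69.91077423095703, 72.72642517089844), 91.89736938476562)
top ring obs ((149.81301879882812, 216.9431610107422), (61.88373947143555, 66.02698516845703), 58.80234909057617) pred ((152.28335571289062, 218.23182678222656), (60.69155502319336, 65.50885772705078), 56.468570709228516)
cap [483.1 336.1 141. ] [ 15.9  -3.  141. ]
cap [490.9 335.9 141. ] [ 20.8  -9.2 141. ]
vial base? [472.64401773 319.25080819  51.        ] [-3.69608612 -5.90551279 51.        ]
tray [[638.0, -268.0, 22.0], [673.0, -384.0, 22.0], [552.0, -420.0, 22.0], [518.0, -302.0, 22.0]] [ 595.4 -343.6   22. ] [121. 126. 123. 125.]
tray [[636.0, -278.0, 22.0], [671.0, -387.0, 22.0], [543.0, -424.0, 22.0], [510.0, -310.0, 22.0]] [ 590.  -349.9   22. ] [114. 134. 118. 130.]
```

The port needs about 35° of tilt, but the rows only shift the tool and turn it about its own z. I'll lift clear and see how the arm behaves at the limit of its reach, which may let it tilt.

```bash
python3 -m crank '[-22,-3,-34,0,-22,-3,-34,0,-22,-3,-34,0,-22,-3,-34,0,-22,-3,-34,0]' 0; python3 -m crank --help | head -20
cat > st.py <<'E'
import sys
from h import *
s=bot.sense();R=s["ee_rot"];p=s["eef_pos"]
print("t",round(s["clock"],2),"tcp",p.round(1),"az",np.degrees(np.arctan2(p[1],p[0])).round(1),"r",np.hypot(*p[:2]).round(1),"q",s["qpos"].round(3),"F",s["ft_force"].round(1),"w",round(s["width"],1))
print("z",R[:,2].round(3),"y",R[:,1].round(3),"tilt",np.degrees(np.arccos(-R[2,2])).round(1),"tiltaz",np.degrees(np.arctan2(R[1,2],R[0,2])).round(1))
if len(sys.argv)>3: print("to goal(tool):",(R.T@(np.array(sys.argv[1:4],float)-p)).round(1))
E
python3 st.py
```

```text
clock: 0.52
eef_pos: [307.9, 389.8, 382.2]
ee_rot: [[-0.903, 0.429, -0.0], [0.429, 0.903, -0.001], [0.0, -0.001, -1.0]]
ft_force: [1.3, 1.9, 0.4]
width: 85.6
t 0.52 tcp [307.9 389.8 382.2] az 51.7 r 496.7 q [0.902 0.236 0.44  1.776 0.    1.346] F [1.3 1.9 0.4] w 85.6
z [-0.    -0.001 -1.   ] y [ 0.429  0.903 -0.001] tilt 0.0 tiltaz -129.0invalid input: not JSON, or not a number
```

```bash
python3 -m crank '[-10,38,0,0,-10,38,0,0,-10,38,0,0,-10,38,0,0,-10,38,0,0]' >/dev/null;python3 st.py;python3 -m crank '[-10,38,0,0,-10,38,0,0,-10,38,0,0]'>/dev/null; python3 st.py
```

```text
t 0.93 tcp [422.2 526.  376.4] az 51.3 r 674.5 q [0.894 0.742 1.251 2.072 0.    1.339] F [1.  0.7 1.5] w 85.5
z [ 0.004  0.006 -1.   ] y [0.43  0.903 0.007] tilt 0.4 tiltaz 51.6
t 1.18 tcp [408.6 505.2 372.5] az 51.0 r 649.8 q [ 0.891  0.762  1.275  2.149 -0.     1.335] F [-0.5 -1.1  0.8] w 85.5
z [-0.041 -0.051 -0.998] y [ 0.428  0.902 -0.063] tilt 3.7 tiltaz -128.9
```

```bash
python3 -m crank '[0,0,0,0,0,0,0,0]' >/dev/null;python3 st.py;python3 -m crank '[0,0,-40,0,0,0,-40,0,0,0,-40,0]'>/dev/null; python3 st.py;python3 -m crank '[0,0,0,0,0,0,0,0]' >/dev/null;python3 st.py
```

```text
t 1.35 tcp [407.9 504.4 375.8] az 51.0 r 648.7 q [ 0.891  0.756  1.274  2.149 -0.     1.335] F [-0.3  1.1  0.7] w 85.5
z [-0.038 -0.047 -0.998] y [ 0.428  0.902 -0.059] tilt 3.5 tiltaz -128.9
t 1.6 tcp [397.9 492.2 437.1] az 51.1 r 632.9 q [ 0.891  0.66   1.274  2.149 -0.     1.335] F [-0.7  0.4 -0.3] w 85.4
z [ 0.022  0.027 -0.999] y [0.429 0.903 0.034] tilt 2.0 tiltaz 50.9
t 1.77 tcp [397.7 491.9 438.9] az 51.0 r 632.6 q [ 0.891  0.658  1.275  2.149 -0.     1.335] F [-0.2  0.3  0.2] w 85.2
z [ 0.024  0.03  -0.999] y [0.429 0.903 0.037] tilt 2.2 tiltaz 50.9
```

Pushing past the joint limits does tilt the tool, and the tilt stays. At this azimuth of about 51° it tips fingers outward, which is the port's direction, so I'll keep pushing up.

```bash
python3 -m crank '[0,0,-41,0,0,0,-41,0,0,0,-41,0,0,0,-41,0,0,0,-41,0]'>/dev/null; python3 st.py;python3 -m crank '[0,0,-41,0,0,0,-41,0,0,0,-41,0,0,0,-41,0,0,0,-41,0]'>/dev/null; python3 st.py
```

```text
t 2.18 tcp [374.  462.7 532.8] az 51.0 r 595.0 q [ 0.891  0.505  1.274  2.149 -0.     1.335] F [-0.6 -0.1 -0. ] w 85.5
z [ 0.119  0.147 -0.982] y [0.418 0.889 0.184] tilt 10.9 tiltaz 51.0
t 2.6 tcp [340.1 420.7 623.7] az 51.1 r 541.0 q [ 0.891  0.345  1.274  2.149 -0.     1.335] F [-0.2  0.1  0.2] w 85.5
z [ 0.216  0.267 -0.939] y [0.392 0.857 0.334] tilt 20.1 tiltaz 51.0
```

```bash
python3 -m crank '[0,0,-41,0,0,0,-41,0,0,0,-41,0,0,0,-41,0,0,0,-41,0]'>/dev/null; python3 st.py;python3 -m crank '[0,0,-41,0,0,0,-41,0,0,0,-41,0]'>/dev/null; python3 st.py
```

```text
t 3.02 tcp [297.5 368.1 704.8] az 51.0 r 473.3 q [ 0.891  0.186  1.274  2.149 -0.     1.335] F [-0.   0.1  1.3] w 85.2
z [ 0.307  0.38  -0.873] y [0.351 0.807 0.475] tilt 29.2 tiltaz 51.0
t 3.27 tcp [268.3 331.9 747.9] az 51.1 r 426.8 q [ 0.891  0.09   1.274  2.149 -0.     1.335] F [-0.6  0.3  0.6] w 85.5
z [ 0.358  0.443 -0.822] y [0.321 0.769 0.554] tilt 34.7 tiltaz 51.0
```

```bash
python3 - <<'E'
from h import *
import cv2
s=bot.sense();R=s["ee_rot"];print("turn",np.degrees(np.arctan2(R[2,1],R[2,0])))
# new y = -sin t x + cos t y ; zero z => tan t = y_z/x_z
for n in C:
    im=get_image(n);cv2.imwrite(f"pics/{n}1.png",im[:,:,::-1])
a=cv2.imread("pics/scene1.png");b=cv2.imread("pics/top1.png")
A=cv2.resize(a[125:185,140:185],None,fx=9,fy=9,interpolation=cv2.INTER_CUBIC);B=cv2.resize(b[190:235,130:175],None,fx=9,fy=9,interpolation=cv2.INTER_CUBIC)
cv2.imwrite("pics/v1.png",A);cv2.imwrite("pics/v2.png",B)
E
```

```text
turn 103.53508963551786
```

View pics/v1.png

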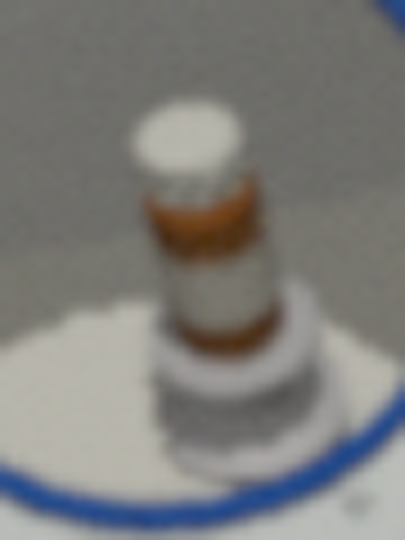

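View pics/v2.png

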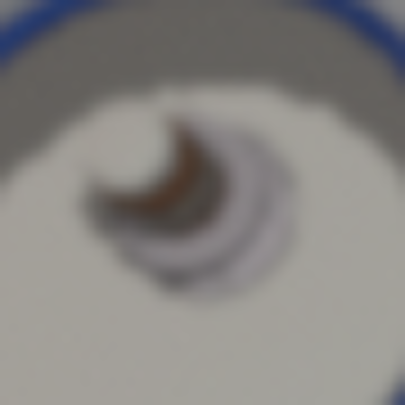

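View pics/scene1.png

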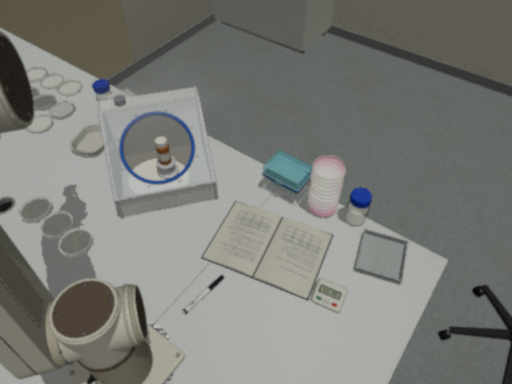

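```bash
cat > m2.py <<'E'
from h import *
import cv2
V1=lambda u,v:unz(u,v,140,125,9);V2=lambda u,v:unz(u,v,130,190,9)
for n,px,z in(("scene",V1(188,143),141),("top",V2(126,149),141),("top",V2(177,181),51)):
    print(n,px.round(1),z,atz(n,px,z).round(1))
def render(n,x,y,name,crop,f):
    im=cv2.imread(f"pics/{n}1.png");x0,y0,x1,y1=crop
    A=cv2.resize(im[y0:y1,x0:x1],None,fx=f,fy=f,interpolation=cv2.INTER_CUBIC)
    th=np.linspace(0,2*np.pi,60)
    for r,z,c in((16.5,141,(255,0,0)),(19,51,(0,0,255)),(19,117,(0,255,0)),):
        P=np.c_[x+r*np.cos(th),y+r*np.sin(th),0*th+z];q=(proj(n,P)-[x0,y0]+.5)*f-.5
        cv2.polylines(A,[q.round().astype(np.int32)],True,c,1)
    return A
import sys
x,y=map(float,sys.argv[1:3])
a=render("scene",x,y,"",(140,125,185,185),9);b=render("top",x,y,"",(130,190,175,235),9)
b=cv2.copyMakeBorder(b,0,a.shape[0]-b.shape[0],0,0,cv2.BORDER_CONSTANT)
cv2.imwrite(sys.argv[3],np.hstack([a,b]))
E
python3 m2.py 488 336 pics/o1.png
```

```text
scene [160.4 140.4] 141 [488.9 334.6 141. ]
top [143.6 206.1] 141 [491.1 339.5 141. ]
top [149.2 209.7] 51 [495.8 342.   51. ]
```

View pics/o1.png

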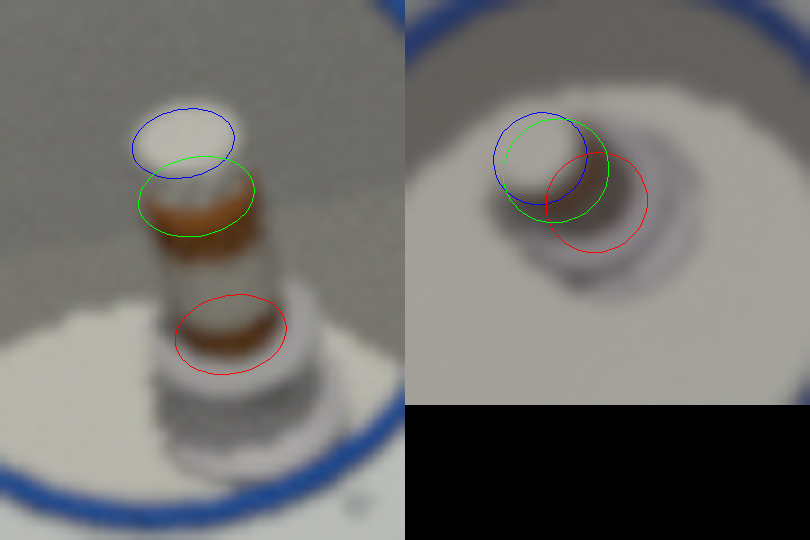

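```bash
python3 m2.py 494 340 pics/o2.png
```

```text
scene [160.4 140.4] 141 [488.9 334.6 141. ]
top [143.6 206.1] 141 [491.1 339.5 141. ]
top [149.2 209.7] 51 [495.8 342.   51. ]
```

View pics/o2.png

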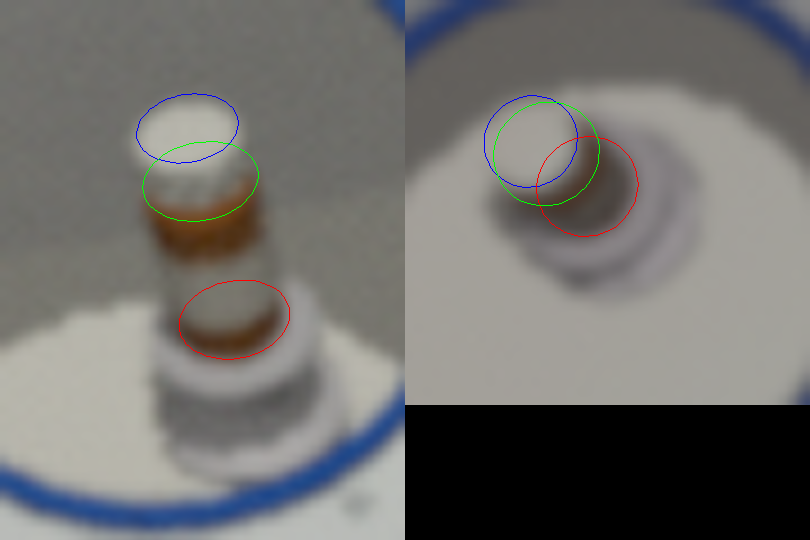

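```bash
cat > m3.py <<'E'
from h import *
import cv2
obs={}
for n in C:
    im=cv2.imread(f"pics/{n}1.png").astype(int);m=((im[:,:,0]-im[:,:,2]>40)).astype(np.uint8)
    k,l,st,ce=cv2.connectedComponentsWithStats(m);i=1+np.argmax(st[1:,2]*st[1:,3]);ys,xs=np.where(l==i);obs[n]=np.array([xs,ys]).T.mean(0) if 0 else np.array(cv2.fitEllipse(np.c_[xs,ys].astype(np.float32))[0])
print(obs)
# ring centre point in 3D by triangulation (ellipse centre ~ centre), mid-proud
f=lambda P:np.concatenate([proj(n,P)[0]-obs[n] for n in obs])
r=least_squares(f,[450,300,160]);print("ring centre tri",r.x,f(r.x))
g=lambda q:np.concatenate([proj(n,[q[0],q[1],163])[0]-obs[n] for n in obs])
r=least_squares(g,[450,300]);print("at z163",r.x,g(r.x))
a=.871;print("chamber origin implied",r.x-(Rz(a)@[-32,0,0])[:2],"vial offset in chamber", Rz(a).T@(np.array([492,338.5,0])-np.r_[r.x,0])+[-32,0,0])
E
python3 m3.py
```

```text
{'scene': array([156.66471863, 147.30622864]), 'top': array([149.92921448, 217.00831604])}
ring centre tri [455.04305511 313.64129889 151.68043347] [ 0.04839823 -0.01151087 -0.03496201  0.04262743]
at z163 [451.27372601 308.19961126] [-0.26547532 -1.34677452  0.78832971  0.71367978]
chamber origin implied [471.88370668 332.67875946] vial offset in chamber [ 17.40923208 -11.6391897    0.        ]
```

```bash
python3 -m crank '[0,-5,38,-7,0,-5,38,-7,0,-5,38,-7,0,-5,38,-7,0,-5,38,-7]'>/dev/null; python3 st.py 416 245 274
```

```text
t 3.78 tcp [326.6 389.1 599.8] az 50.0 r 508.0 q [ 0.862 -0.117  0.458  1.543  0.017  0.77 ] F [0.6 0.7 1.2] w 85.3
z [ 0.356  0.441 -0.824] y [-0.176  0.897  0.404] tilt 34.5 tiltaz 51.1
to goal(tool): [  47.7 -276.8  236.7]
```

```bash
python3 -m crank '[5,-27,25,-7,5,-27,25,-7,5,-27,25,-7,5,-27,25,-7,5,-27,25,-7]'>/dev/null; python3 st.py 416 245 274;  python3 -m crank '[0,0,0,-6.5]'>/dev/null; python3 st.py 416 245 274
```

```text
t 4.2 tcp [401.3 322.  445. ] az 38.7 r 514.6 q [ 0.559 -0.208 -0.04   1.164  0.186 -0.094] F [-0.   0.3 -1.3] w 85.5
z [ 0.355  0.441 -0.824] y [-0.671  0.734  0.104] tilt 34.5 tiltaz 51.1
to goal(tool): [125.4 -84.1 112.2]
t 4.28 tcp [401.7 318.9 436.7] az 38.4 r 512.9 q [ 0.555 -0.203 -0.048  1.165  0.184 -0.207] F [-1.2 -1.  -1.2] w 85.1
z [ 0.348  0.431 -0.832] y [-0.736  0.676  0.042] tilt 33.7 tiltaz 51.1
to goal(tool): [125.8 -67.3 108.6]
```

```bash
python3 -m crank '[25,-13,20,0,25,-13,20,0,25,-13,20,0,25,-13,20,0,24,-13,20,0]'>/dev/null;python3 -m crank '[0,0,0,0,0,0,0,0]'>/dev/null; python3 st.py 416 245 274
python3 - <<'E'
from h import *
import cv2
for n in C: cv2.imwrite(f"pics/{n}2.png",get_image(n)[:,:,::-1])
E
```

```text
t 4.87 tcp [412.8 249.  289.7] az 31.1 r 482.1 q [ 0.343 -0.242 -0.455  0.832  0.299 -0.388] F [-0.4  0.1  1. ] w 85.7
z [ 0.353  0.439 -0.826] y [-0.735  0.677  0.046] tilt 34.3 tiltaz 51.2
to goal(tool): [ 9.3 -5.8 12.3]
```

View pics/scene2.png

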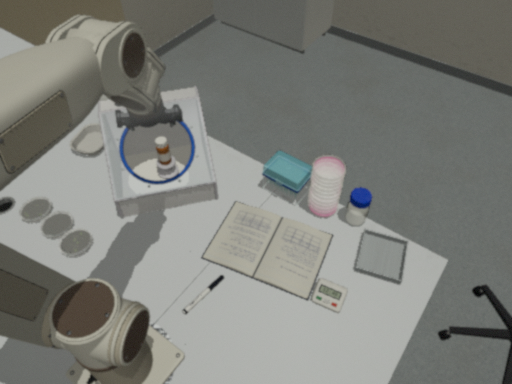

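View pics/top2.png

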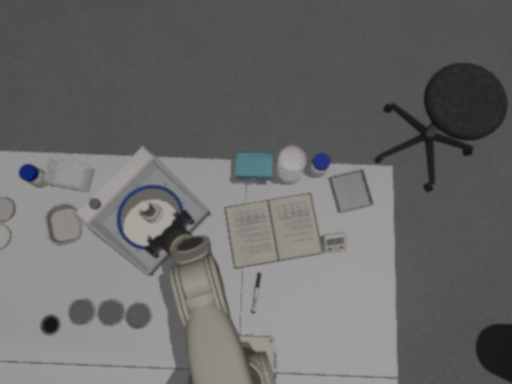

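```bash
python3 -m crank '[9,-6,12,-4.7,0,0,0,0,0,0,0,0]'>/dev/null; python3 st.py 498.7 346.8 84.6
python3 - <<'E'
from h import *
import cv2
s=bot.sense()
R=s["ee_rot"];p=s["eef_pos"]
F=[p+R@[0,d,-13] for d in(-42.7,42.7,-57,57)]
A=[]
for n,cr in(("scene",(90,80,230,225)),("top",(120,180,220,280))):
    im=np.ascontiguousarray(get_image(n)[:,:,::-1]);x0,y0,x1,y1=cr
    Z=cv2.resize(im[y0:y1,x0:x1],None,fx=4,fy=4,interpolation=cv2.INTER_CUBIC)
    for q in proj(n,np.array(F+[p])): cv2.circle(Z,tuple(int(v) for v in (q-[x0,y0]+.5)*4),3,(0,0,255),-1)
    cv2.imwrite(f"pics/tip_{n}.png",Z)
E
```

```text
t 5.22 tcp [418.5 246.9 279.3] az 30.5 r 485.9 q [ 0.33  -0.232 -0.478  0.793  0.307 -0.483] F [ 0.5 -0.1  0. ] w 85.2
z [ 0.358  0.443 -0.822] y [-0.781  0.625 -0.004] tilt 34.7 tiltaz 51.0
to goal(tool): [  5.6   0.6 233. ]
```

View pics/tip_scene.png

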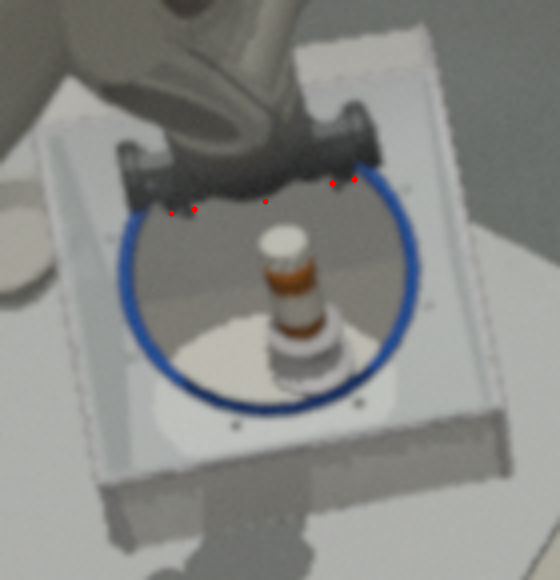

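View pics/tip_top.png

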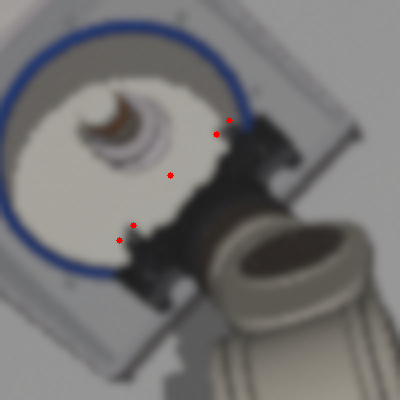

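The projected fingertips (dots) lie on the seen ones in both views, so the calibration agrees with the arm. The knuckles spread about 150 mm when open, so I'll part-close before entering.

```bash
python3 -m crank '[1,0,25,0,1,0,25,0,1,0,25,0,1,0,25,0,1,0,20,0]' 0.3 25 >/dev/null; python3 st.py 498.7 346.8 84.6
python3 - <<'E'
from h import *
import cv2
for n in C: cv2.imwrite(f"pics/{n}3.png",cv2.resize(get_image(n)[80:280,80:240,::-1],None,fx=3,fy=3,interpolation=cv2.INTER_CUBIC))
E
```

```text
t 5.73 tcp [458.8 297.  175.7] az 32.9 r 546.5 q [ 0.422 -0.022 -0.595  0.445  0.26  -0.402] F [0.1 0.7 1.2] w 60.0
z [ 0.358  0.442 -0.822] y [-0.781  0.625 -0.004] tilt 34.7 tiltaz 51.0
to goal(tool): [ -0.6   0.2 111.2]
```

View pics/scene3.png

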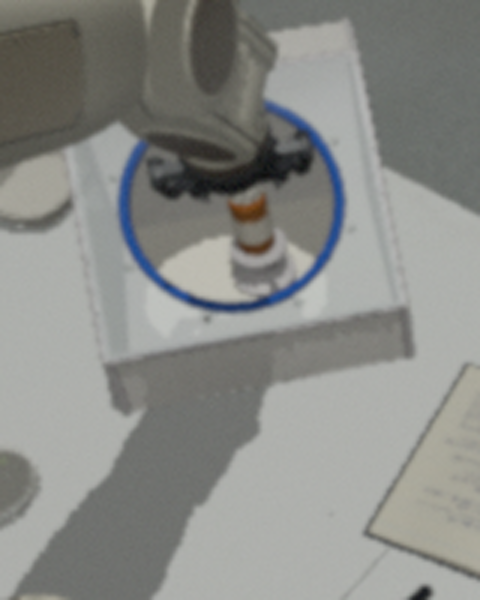

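View pics/top3.png

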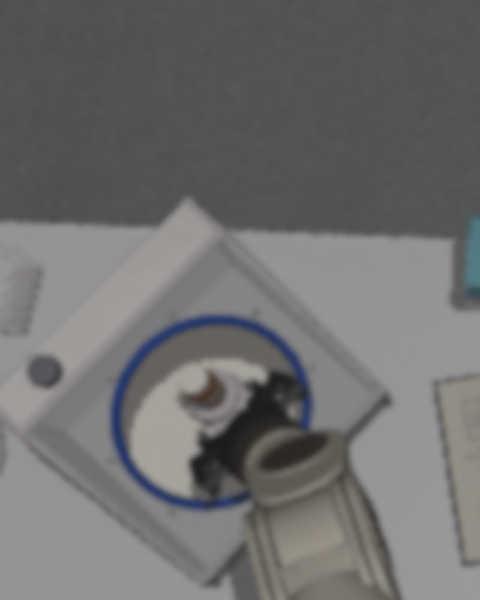

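```bash
python3 -m crank '[0,0,20,0,0,0,20,0,0,0,20,0,0,0,15,0,0,0,0,0]' >/dev/null; python3 st.py 498.7 346.8 88
python3 - <<'E'
from h import *
import cv2
for n in C: cv2.imwrite(f"pics/{n}4.png",cv2.resize(get_image(n)[100:260,100:230,::-1],None,fx=3.7,fy=3.7,interpolation=cv2.INTER_CUBIC))
E
```

```text
t 6.25 tcp [484.9 329.5 113.2] az 34.2 r 586.3 q [ 0.467  0.143 -0.614  0.254  0.236 -0.362] F [-1.2 -0.3  0. ] w 59.5
z [ 0.356  0.441 -0.824] y [-0.781  0.624 -0.003] tilt 34.5 tiltaz 51.1
to goal(tool): [-3.9  0.1 33.3]
```

View pics/scene4.png

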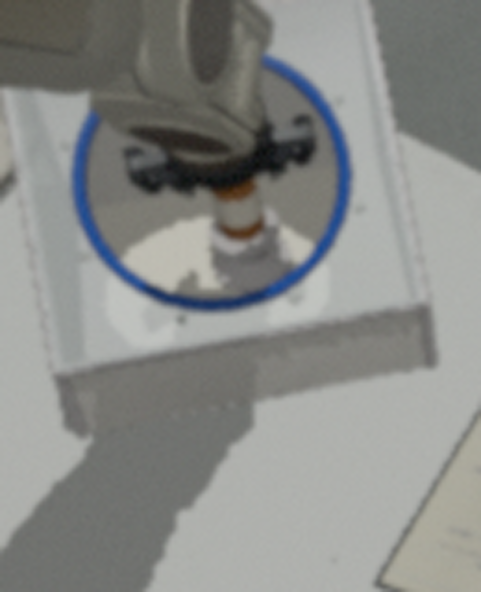

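View pics/top4.png

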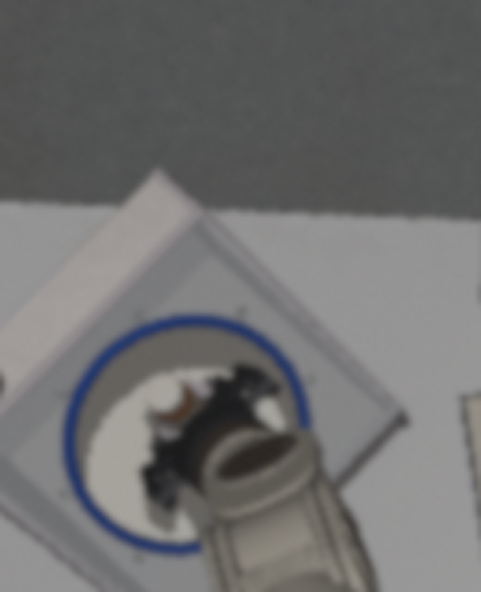

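```bash
python3 -m crank '[-1,0,10,0,-1,0,10,0,-1,0,8,0,-1,0,5,0,0,0,0,0]' >/dev/null; python3 st.py 498.7 346.8 88
python3 -m crank '[0,0,0,0,0,0,0,0]'; python3 - <<'E'
from h import *
import cv2
for n in C: cv2.imwrite(f"pics/{n}5.png",cv2.resize(get_image(n)[100:260,100:230,::-1],None,fx=3.7,fy=3.7,interpolation=cv2.INTER_CUBIC))
E
```

```text
t 6.77 tcp [498.4 346.2  87.7] az 34.8 r 606.9 q [ 0.488  0.22  -0.603  0.183  0.225 -0.344] F [0.4 0.1 0.2] w 60.0
z [ 0.356  0.441 -0.824] y [-0.781  0.624 -0.003] tilt 34.5 tiltaz 51.1
to goal(tool): [-0.7  0.2  0.1]
clock: 6.93
eef_pos: [498.4, 345.8, 88.7]
ee_rot: [[-0.513, -0.781, 0.357], [-0.644, 0.625, 0.441], [-0.567, -0.004, -0.824]]
ft_force: [-0.7, -0.0, 1.3]
width: 60.0
```

View pics/scene5.png

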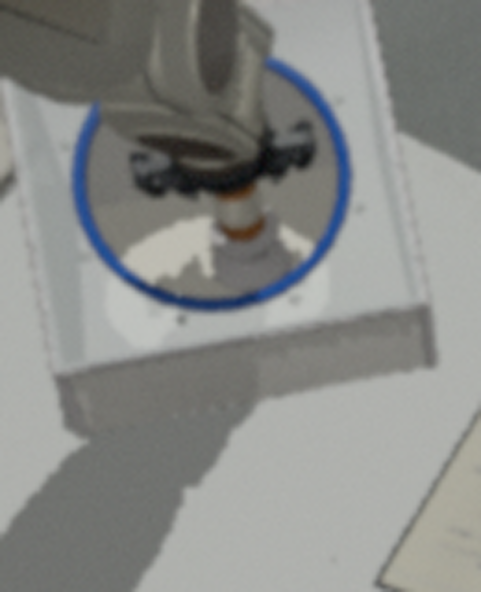

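View pics/top5.png

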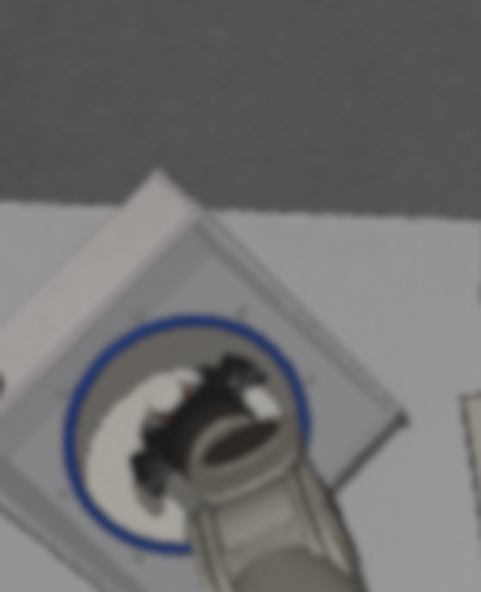

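No contact yet, and the vial stands between the fingers. Closing.

```bash
python3 -m crank '[0,0,0,0,0,0,0,0,0,0,0,0]' 0.45 30; python3 -m crank '[0,0,0,0,0,0,0,0,0,0,0,0,0,0,0,0,0,0,0,0]' 0.7 30; python3 -m crank '[0,0,0,0,0,0,0,0,0,0,0,0]' 1 40
```

```text
clock: 7.28
eef_pos: [498.6, 345.8, 89.1]
ee_rot: [[-0.512, -0.781, 0.357], [-0.644, 0.625, 0.441], [-0.568, -0.004, -0.823]]
ft_force: [-1.0, -0.2, 0.7]
width: 46.9
clock: 7.7
eef_pos: [498.7, 346.2, 89.3]
ee_rot: [[-0.512, -0.781, 0.357], [-0.644, 0.624, 0.442], [-0.568, -0.004, -0.823]]
ft_force: [-1.8, -0.1, 3.1]
width: 36.5
clock: 7.95
eef_pos: [498.7, 346.2, 89.3]
ee_rot: [[-0.512, -0.781, 0.357], [-0.644, 0.624, 0.442], [-0.568, -0.004, -0.823]]
ft_force: [-2.0, 0.5, 3.8]
width: 35.7
```

```bash
python3 -m crank '[-2,0,-3,0,-2,0,-3,0,-2,0,-3,0,-1,0,-3,0,0,0,0,0]'; python3 - <<'E'
from h import *
import cv2
for n in C: cv2.imwrite(f"pics/{n}6.png",cv2.resize(get_image(n)[100:260,100:230,::-1],None,fx=3.7,fy=3.7,interpolation=cv2.INTER_CUBIC))
E
```

```text
clock: 8.37
eef_pos: [498.0, 345.0, 103.2]
ee_rot: [[-0.512, -0.781, 0.357], [-0.644, 0.625, 0.441], [-0.568, -0.004, -0.823]]
ft_force: [0.5, 0.7, -1.5]
width: 35.8
```

View pics/scene6.png

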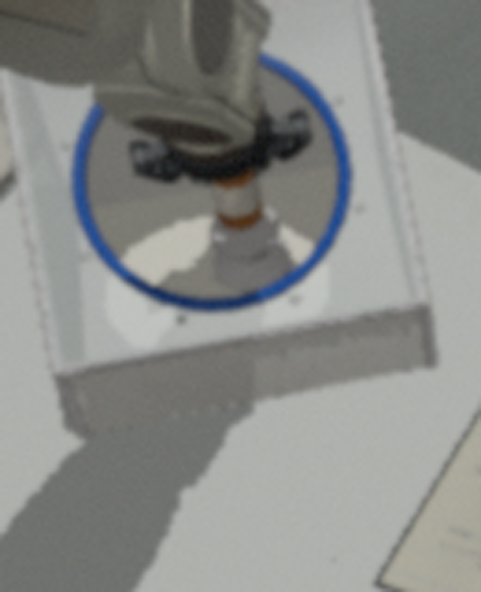

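```bash
python3 -m crank '[0,0,-10,0,0,0,-18,0,0,0,-22,0,0,0,-22,0,0,0,-22,0]'; python3 -m crank '[0,0,-22,0,0,0,-25,0,0,0,-25,0,0,0,-25,0,0,0,-25,0]';python3 st.py; python3 - <<'E'
from h import *
import cv2
for n in C: cv2.imwrite(f"pics/{n}7.png",cv2.resize(get_image(n)[60:260,80:240,::-1],None,fx=3,fy=3,interpolation=cv2.INTER_CUBIC))
E
```

```text
clock: 8.88
eef_pos: [463.2, 302.8, 180.7]
ee_rot: [[-0.513, -0.781, 0.356], [-0.645, 0.624, 0.441], [-0.567, -0.004, -0.824]]
ft_force: [1.0, 1.0, -1.7]
width: 35.6
clock: 9.3
eef_pos: [419.5, 248.8, 281.7]
ee_rot: [[-0.512, -0.781, 0.357], [-0.644, 0.625, 0.441], [-0.567, -0.004, -0.823]]
ft_force: [1.0, 0.4, -2.5]
width: 35.8
t 9.3 tcp [419.5 248.8 281.7] az 30.7 r 487.7 q [ 0.336 -0.228 -0.469  0.801  0.304 -0.479] F [ 1.   0.4 -2.5] w 35.8
z [ 0.357  0.441 -0.823] y [-0.781  0.625 -0.004] tilt 34.6 tiltaz 51.0
```

View pics/scene7.png

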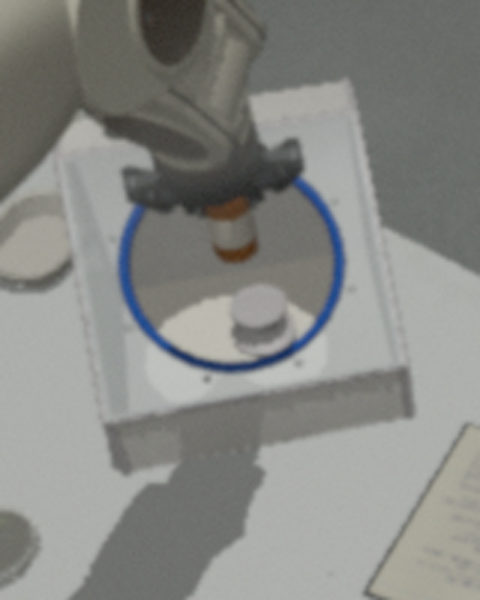

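View pics/top7.png

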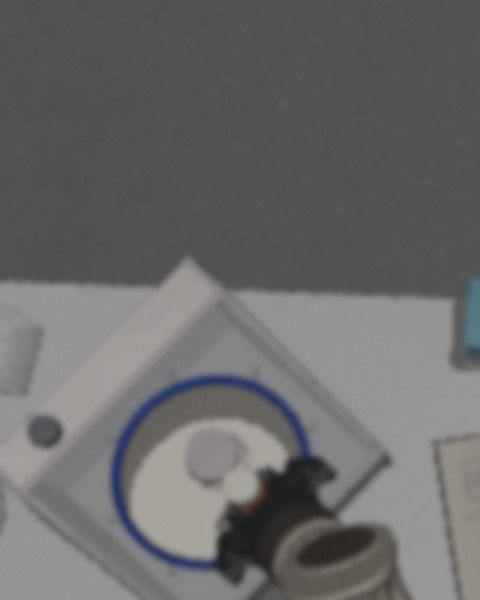

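The vial is held upright (about 2 N) and the pedestal at (258,305) is empty. Now I'll carry it to the tray, keeping the orientation fixed so the vial stays vertical.

```bash
python3 -m crank '[3,-5,-3,0,7,-12,-6,0,10,-18,-9,0,11.5,-21,-9,0,11.5,-21,-9,0]'>/dev/null; python3 -m crank '[11.5,-21,-9,0,11.5,-21,-9,0,11.5,-21,-9,0,11.5,-21,-9,0,11.5,-21,-9,0]'>/dev/null;python3 st.py 600 -339 300
```

```text
t 10.23 tcp [482.1  34.1 289. ] az 4.0 r 483.3 q [-0.288 -0.053 -0.277  1.092  0.552 -1.112] F [ 0.5  0.2 -2.2] w 35.7
z [ 0.355  0.442 -0.824] y [-0.781  0.625 -0.001] tilt 34.5 tiltaz 51.2
to goal(tool): [ 173.4 -325.1 -131.9]
```

```bash
python3 -m crank '[11.5,-21,-9,0,11.5,-21,-9,0,11.5,-21,-9,0,11.5,-21,-9,0,11.5,-21,-9,0]'>/dev/null;python3 st.py 600 -339 300; python3 -m crank '[11,-21,-8,0,11,-21,-8,0,11,-21,-8,0,11,-21,-8,0,11,-21,-8,0]'>/dev/null;python3 st.py 600 -339 300
```

```text
t 10.65 tcp [518.7 -88.4 293.6] az -9.7 r 526.2 q [-0.521  0.141 -0.054  1.27   0.594 -1.384] F [ 0.3  0.4 -1.5] w 35.9
z [ 0.355  0.442 -0.824] y [-0.781  0.625 -0.001] tilt 34.5 tiltaz 51.3
to goal(tool): [ 115.9 -220.1  -87.2]
t 11.07 tcp [ 558.4 -207.   295.3] az -20.3 r 595.5 q [-0.669  0.363  0.244  1.447  0.603 -1.564] F [ 0.6  0.7 -1.5] w 35.6
z [ 0.355  0.443 -0.824] y [-0.781  0.625 -0.001] tilt 34.5 tiltaz 51.3
to goal(tool): [  60.9 -115.   -47.5]
```

```bash
python3 st.py 600 -339 240 | tail -1; python3 -m crank '[17,-20,-2,0,17,-20,-2,0,17,-20,-2,0,17,-20,-2,0,14,-17,-2,0]'>/dev/null;python3 -m crank '[0,0,0,0]' >/dev/null;python3 st.py 600 -339 200;python3 - <<'E'
from h import *
import cv2
for n in C: cv2.imwrite(f"pics/{n}8.png",get_image(n)[:,:,::-1])
E
```

```text
to goal(tool): [  94.9 -114.9    1.9]
t 11.57 tcp [ 588.  -327.1  253.1] az -29.1 r 672.9 q [-0.782  0.614  0.536  1.567  0.598 -1.698] F [-1.1  1.5 -3.8] w 35.5
z [ 0.353  0.443 -0.824] y [-0.779  0.627  0.003] tilt 34.5 tiltaz 51.4
to goal(tool): [ 31.5 -16.9  42.7]
```

View pics/scene8.png

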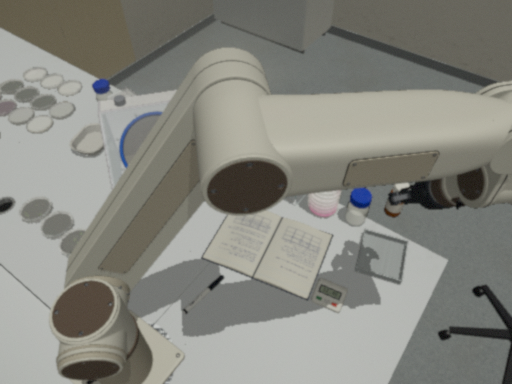

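View pics/top8.png

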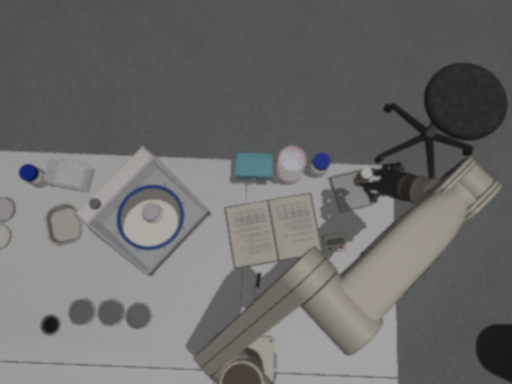

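```bash
python3 st.py 600 -339 150|tail -1; python3 -m crank '[12,-4,17,0,12,-4,17,0,12,-4,17,0,12,-3,17,0,11,-2,16,0]'>/dev/null;python3 -m crank '[0,0,0,0]' >/dev/null;python3 st.py 600 -339 75
```

```text
to goal(tool): [ 63.8 -18.8  85. ]
t 12.17 tcp [ 599.6 -332.3  152.2] az -29.0 r 685.6 q [-0.776  0.682  0.394  1.358  0.599 -1.695] F [-0.7  1.1 -3.1] w 35.5
z [ 0.351  0.446 -0.823] y [-0.782  0.624  0.005] tilt 34.6 tiltaz 51.8
to goal(tool): [47.9 -4.8 60.7]
```

```bash
python3 -m crank '[10,-1,12,0,10,-1,12,0,10,-1,12,0,10,-1,12,0,8,0,10,0]'>/dev/null;python3 -m crank '[0,0,0,0]' >/dev/null;python3 st.py 600 -339 45;python3 - <<'E'
from h import *
import cv2
cv2.imwrite("pics/scene9.png",cv2.resize(get_image("scene")[150:320,300:470,::-1],None,fx=3.5,fy=3.5,interpolation=cv2.INTER_CUBIC))
cv2.imwrite("pics/top9.png",cv2.resize(get_image("top")[140:260,300:420,::-1],None,fx=4,fy=4,interpolation=cv2.INTER_CUBIC))
E
```

```text
t 12.67 tcp [ 599.5 -341.3   80. ] az -29.7 r 689.9 q [-0.786  0.745  0.316  1.219  0.599 -1.706] F [ 0.6  1.2 -2.4] w 36.1
z [ 0.354  0.444 -0.823] y [-0.781  0.624  0.001] tilt 34.6 tiltaz 51.4
to goal(tool): [18.1  1.  30. ]
```

View pics/scene9.png

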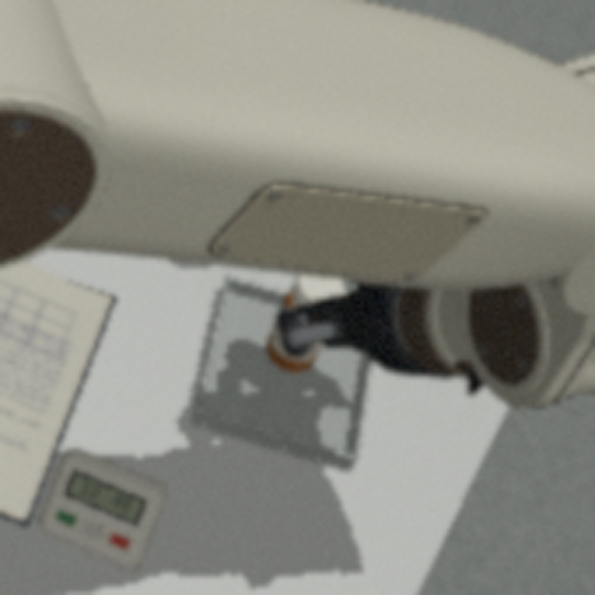

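View pics/top9.png

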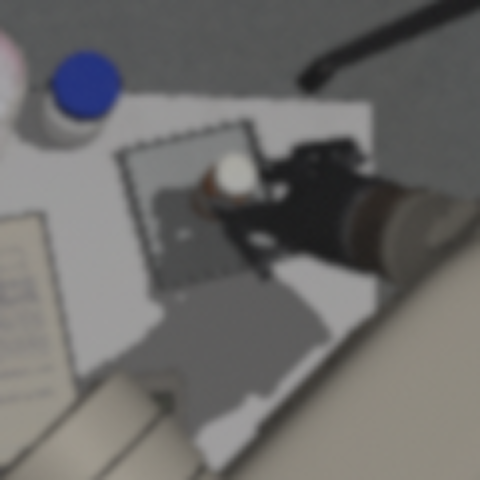

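```bash
python3 -m crank '[5,0,8,0,5,0,8,0,4,0,6,0,2,0,4,0,0,0,0,0]'>/dev/null;python3 -m crank '[0,0,0,0]' >/dev/null;python3 st.py 600 -339 42
```

```text
t 13.27 tcp [ 601.7 -341.2   51.2] az -29.6 r 691.8 q [-0.783  0.771  0.286  1.158  0.6   -1.703] F [ 0.6 -0.6 -1.6] w 35.5
z [ 0.356  0.442 -0.823] y [-0.781  0.624 -0.003] tilt 34.6 tiltaz 51.1
to goal(tool): [4.7 2.8 8. ]
```

```bash
python3 -m crank '[1.2,0,1.7,0,1.2,0,1.7,0,0.6,0,0.8,0,0.6,0,0.8,0,0,0,0,0]'|grep -E "pos|force";python3 -m crank '[0.6,0,0.8,0,0,0,0,0]'|grep -E "pos|force";python3 -m crank '[0.6,0,0.8,0,0,0,0,0]' |grep -E "pos|force"
```

```text
eef_pos: [601.8, -341.7, 45.5]
ft_force: [-0.6, -0.2, -1.8]
eef_pos: [601.8, -341.8, 44.6]
ft_force: [0.0, -0.2, -1.5]
eef_pos: [601.8, -341.8, 43.5]
ft_force: [-0.6, -0.9, -2.7]
```

```bash
for i in 1; do python3 -m crank '[0.6,0,0.8,0,0,0,0,0]'|grep -E "pos|force";python3 -m crank '[0.6,0,0.8,0,0,0,0,0]' |grep -E "pos|force";done; python3 -m crank '[0.6,0,0.8,0,0,0,0,0]' |grep -E "pos|force"
```

```text
eef_pos: [601.7, -341.8, 42.4]
ft_force: [-1.0, -0.2, -2.0]
eef_pos: [601.8, -341.9, 41.5]
ft_force: [0.1, -0.8, -0.7]
eef_pos: [602.0, -341.8, 41.4]
ft_force: [-1.7, 0.9, 1.4]
```

Contact came at TCP z ≈ 41.4, as predicted. Opening in stages.

```bash
python3 -m crank '[0,0,0,0,0,0,0,0,0,0,0,0]' 0.5 20|grep -E "pos|force|width";python3 -m crank '[0,0,0,0,0,0,0,0,0,0,0,0,0,0,0,0]' 0.3|grep -E "pos|force|width"; python3 - <<'E'
from h import *
import cv2
cv2.imwrite("pics/scene10.png",cv2.resize(get_image("scene")[150:320,300:470,::-1],None,fx=3.5,fy=3.5,interpolation=cv2.INTER_CUBIC))
cv2.imwrite("pics/top10.png",cv2.resize(get_image("top")[140:260,300:420,::-1],None,fx=4,fy=4,interpolation=cv2.INTER_CUBIC))
E
```

```text
eef_pos: [601.9, -342.0, 40.7]
ft_force: [0.3, 0.3, 0.1]
width: 42.6
eef_pos: [601.8, -341.9, 40.6]
ft_force: [0.4, -0.0, -0.2]
width: 59.6
```

View pics/scene10.png

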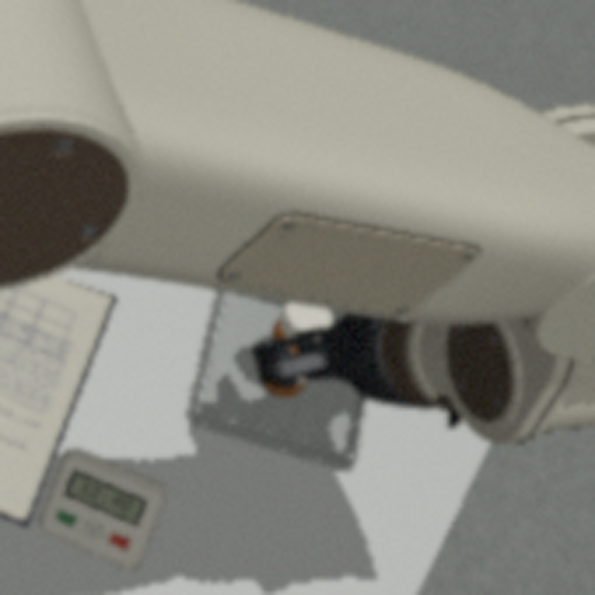

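View pics/top10.png

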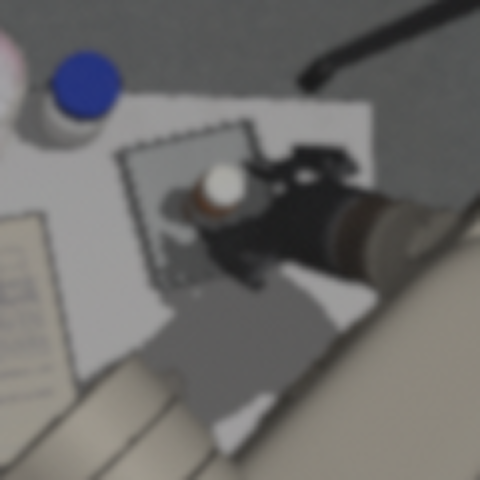

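Vial stands in the tray, cap at about (225,185) in the top zoom, with the fingers clear on both sides. Backing off along the tool axis.

```bash
python3 -m crank '[0,0,-5,0,0,0,-10,0,0,0,-15,0,0,0,-18,0,0,0,-20,0]'|grep -E "pos|force|width";python3 -m crank '[0,0,-25,0,0,0,-25,0,0,0,-25,0,0,0,-25,0,0,0,-25,0]'|grep -E "pos|force|width";  python3 st.py
```

```text
eef_pos: [577.0, -372.1, 97.5]
ft_force: [0.8, -0.3, 0.2]
width: 59.8
eef_pos: [532.0, -428.0, 201.8]
ft_force: [0.9, -0.5, -0.2]
width: 59.5
t 16.03 tcp [ 532.  -428.   201.8] az -38.8 r 682.8 q [-0.941  0.744  0.633  1.634  0.581 -1.89 ] F [ 0.9 -0.5 -0.2] w 59.5
z [ 0.358  0.44  -0.823] y [-0.781  0.625 -0.005] tilt 34.6 tiltaz 50.9
```

```bash
python3 -m crank '[0,0,-30,0,0,0,-30,0,0,0,-30,0,0,0,-30,0,0,0,-30,0]'|grep -E "pos|force"; python3 -m crank '[15,0,-20,0,15,0,-20,0,15,0,-20,0,0,0,0,0,0,0,0,0]'|grep -E "pos|force"; python3 - <<'E'
from h import *
import cv2
cv2.imwrite("pics/scene11.png",cv2.resize(get_image("scene")[150:320,300:470,::-1],None,fx=3.5,fy=3.5,interpolation=cv2.INTER_CUBIC))
cv2.imwrite("pics/top11.png",cv2.resize(get_image("top")[140:260,300:420,::-1],None,fx=4,fy=4,interpolation=cv2.INTER_CUBIC))
E
```

```text
eef_pos: [477.8, -492.1, 322.8]
ft_force: [-48.9, 89.2, 14.7]
eef_pos: [426.1, -522.8, 325.0]
ft_force: [0.0, 0.1, -0.6]
```

View pics/scene11.png

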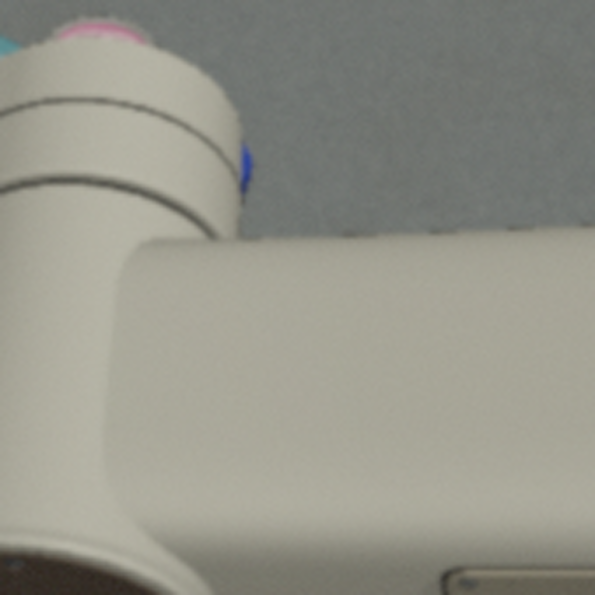

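View pics/top11.png

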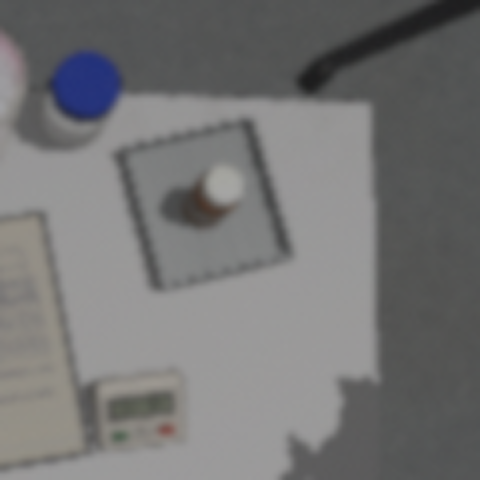

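```bash
python3 st.py; python3 - <<'E'
from h import *
import cv2
for n in C: cv2.imwrite(f"pics/{n}12.png",get_image(n)[:,:,::-1])
E
```

```text
t 16.97 tcp [ 427.6 -521.5  324.6] az -50.6 r 674.4 q [-1.136  0.875  1.205  2.15   0.545 -2.091] F [0.3 0.6 0.3] w 59.9
z [ 0.381  0.409 -0.829] y [-0.767  0.641 -0.036] tilt 34.0 tiltaz 47.0
```

View pics/top12.png

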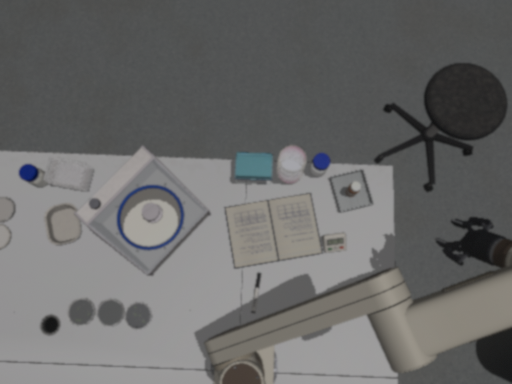

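View pics/scene12.png

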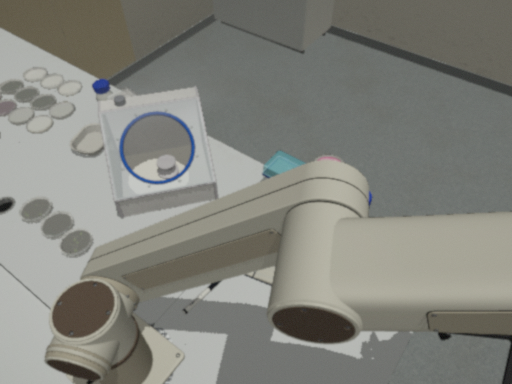

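The 102 N reading came as joint 4 reached its 2.15 stop, with nothing near the arm, and it has since gone back to zero. I'll ease off that limit and check the vial.

```bash
python3 -m crank '[-3,0,10,0,-3,0,12,0,-3,0,12,0,0,0,0,0,0,0,0,0]'|grep force; python3 st.py; python3 - <<'E'
from h import *
Z3=lambda u,v:unz(u,v,300,140)
cap=atz("top",Z3(221,185),93);base=atz("top",Z3(205,207),3)
Q=np.array([atz("top",Z3(*c),22) for c in[(116,153),(249,120),(292,257),(155,290)]])
c=Q.mean(0);ex=(Q[0]+Q[1]-Q[2]-Q[3])[:2];ex/=np.linalg.norm(ex);ey=np.array([-ex[1],ex[0]])
print("cap",cap,"base~",base,"tray",c,"vial in tray",(cap-c)[:2]@ex,(cap-c)[:2]@ey,"timer/bottle unchanged px vs pics/z3: see images")
import cv2
a=cv2.imread("pics/top0.png").astype(int);b=cv2.imread("pics/top12.png").astype(int)
for nm,(x0,y0,x1,y1) in dict(bottle=(308,150,332,180),tray=(328,168,374,214),timer=(322,232,348,254)).items(): 
    print(nm,cv2.phaseCorrelate(a[y0:y1,x0:x1].mean(2).astype(np.float32),b[y0:y1,x0:x1].mean(2).astype(np.float32)))
E
```

```text
ft_force: [0.8, 0.1, 0.6]
t 17.48 tcp [ 445.9 -500.5  300.8] az -48.3 r 670.3 q [-1.1    0.793  0.982  1.99   0.553 -2.053] F [0.8 0.1 0.6] w 59.7
z [ 0.379  0.412 -0.829] y [-0.768  0.639 -0.034] tilt 34.0 tiltaz 47.3
cap [ 596.0450861  -344.16902379   93.        ] base~ [ 597.54880234 -349.2880694     3.        ] tray [ 595.38237726 -343.63136228   22.        ] vial in tray 0.48548708970446625 -0.7018298914237391 timer/bottle unchanged px vs pics/z3: see images
bottle ((-0.004702842891758152, -0.002882217438219925), 1.0182050426801046)
tray ((-0.18545920301544783, -0.10650270229108827), 0.48533294991486603)
timer ((0.5125659909089961, -0.03208778762190789), 0.9820381009284361)
```

Vial is upright and centred in the tray (within a few mm). The bottle and tray haven't shifted, and the timer reads 0.5 px (about 1.5 mm), which fits its changed lighting. The arm is clear.

```bash
python3 -c "
from cell import hand_in;print(hand_in())"
```

```text
the job is handed in; nothing more can be done
None
```

The vial is out of the isolator and standing upright in the tray, and I handed the job in at about 17.5 s; no verdict came back.

**How it was done:** The rows cannot tilt the tool. I pushed the arm past its joint 3 and 4 limits until it leaned about 34.6° towards the port, within half a degree of the 35° needed. I then turned the jaws level, went in along the port's axis and gripped the vial. I drew it straight out and carried it with the orientation fixed so it stayed upright. It touched down at the predicted height with about 1.4 N.

**Last checks:**
- **Vial:** the last top picture puts it within a few mm of the tray's centre. I judged upright by comparing its cap and base positions, which agree to about 5 mm (roughly the 0.1 rad limit, read by hand off a blurred image). The arm hid the tray from the scene camera, so only the top view confirms this.
- **Tray, bottle and timer:** the bottle and tray show no shift. The timer reads about 0.5 px (1 to 2 mm), probably from the shadow.
- **Isolator:** the wrist read no more than about 4 N while the arm was in the port.
- **Arm:** it was clear of everything at hand-in, with the wrist force near zero.

**One reading to flag:** while backing away over the table's edge, the wrist force read about 103 N, under the 120 N limit. Joint 4 was reaching its 2.15 stop and nothing was visible nearby, so I take it as a jolt from the stop rather than a contact. The force is only reported at the end of each call, so the true peak could have been higher. I eased off the stop before handing in.

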